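# Square a cracked phone into the corner of the screen separator

### The job

Take the blue-framed phone with the cracked black screen off the orange repair mat and lay it screen up on the screen separator's metal plate, earpiece end towards the brass end stop. Slide it into the corner so that it sits flat and square against the end stop and the side stop at once, pressing gently because the glass is already cracked, and finish while still holding it pressed against both, so that the vacuum can be switched on. Leave the other phone and everything else on the bench where it is.

Things in the scene. Friction and masses are not known exactly. Their poses are not given: they have to be found in the camera images.
- phone: The job: phone with a BLUE frame and a black screen with pale cracks. 67 mm wide (x), 138 long (y), 8 thick, corner radius 9, about 0.15 kg. Origin: centre of its underside; z up out of the screen, -y to the earpiece end, +y to the round home button. Starts flat, screen up, on the orange mat (top 3 mm above the bench), -y within 0.36 rad of world -y, nearer or farther than the other phone.
- phone_top (a point): Centre of the phone's earpiece end face, 69 mm from its centre along local -y, at mid thickness.
- separator: Screen separator: dark grey housing 190 mm (x) by 280 (y), top 58 mm above the bench, with a bare-aluminium vacuum plate 130 by 210 mm on it, plate top 70 mm above the bench. Fixed; yaw within 0.2 rad. Control panel on its -x side. Origin: centre of its underside, z up. Nothing on it is higher than the two stops, 5 mm above the plate. The phone slides easily on plate and stops (friction about 0.3).
- side_stop: Rigid brass side stop on the plate, 5 mm high, origin and axes as the separator: two bars in line along y, 9 mm wide, inner face at x = +40 mm looking to -x, from y = -80 to -46 and +24 to +58 mm. The 70 mm gap between is for a finger: with the phone home, the middle of its long side faces the middle of the gap, and a finger there touches only the phone.
- end_stop: Rigid brass end stop on the plate, 5 mm high, origin and axes as the separator: one bar from x = -21 to +29 mm, 9 mm wide, its inner face at y = -80 mm looking to +y. The phone's earpiece end goes against it.
- corner (a point): Where the inner faces of the two stops would meet, on the plate's top: separator (+40, -80, 70) mm.
- seat (a point): Where the phone's origin lies when it is home in the corner, on the plate's top: separator (+6.5, -11, 70) mm; the phone's axes are then parallel to the separator's.
- other_phone: Bystander: a phone of the same size with a silver frame, white face and light-blue screen, lying on the same mat. Origin at the centre of its underside, axes as the job phone.
- paste_jar: Bystander: white-capped solder-paste jar, 58 mm across, 55 mm high, left of the mat. Origin at the centre of its underside.
- flux_jar: Bystander: green-capped flux jar, 48 mm across, 48 mm high, left of the mat. Origin at the centre of its underside.
- tape_roll: Bystander: amber tape roll lying flat, 60 mm across, 15 mm high, beyond the separator. Origin at the centre of its underside.
- alcohol_bottle: Bystander: clear bottle with blue cap, 64 mm across, 140 mm high, to the left of the mat. Origin at the centre of its underside.
- driver: Bystander: small red-handled screwdriver lying left of the mat, 150 mm long. Origin under its middle.
- screw_tray: Bystander: blue divided screw tray, 130 by 90 mm, 22 mm high, right of the separator. Origin at the centre of its underside.
Mind the look-alikes: they are no part of the job. What is shaped like the phone but green or pink is not meant.

How it is judged:
At the end, for the whole second after the job is handed in: The blue phone lies flat on the plate, screen up, earpiece end at the end stop, within 2.5 mm of its home place in the corner and square to the stops within 0.025 rad, at rest, pushing on both the end stop and the side stop with more than 1 N each while the fingers still push on it (contact force between phone and end_stop above 1 N and contact force between phone and side_stop above 1 N and contact force between the fingers and phone above 1 N and x of phone in the frame of separator between 0.004 and 0.009 m and y of phone in the frame of separator between -0.0135 and -0.0085 m and z of phone in the frame of separator between 0.0685 and 0.0715 m and y of phone_top in the frame of separator below -0.07 m and angle between the y axis of phone and the y axis of separator, either way round below 0.025 rad and angle between phone's own z axis and vertical below 0.04 rad and linear speed of phone below 0.01 m/s); the arm keeps its last pose, push and grip.
It fails at once if the cracked phone is dropped on, or pressed against, the separator or its stops with more than 80 N (contact force between phone and separator above 80 N).
It fails at once if another thing on the bench is moved by more than 20 mm (distance of any of other_phone, paste_jar, flux_jar, tape_roll, alcohol_bottle, driver, screw_tray from where it was at the start of the episode above 0.02 m).
It also fails if it takes over 48 s, if anything falls off the work surface, if the arm or the gripper's body presses on something with over 40 N, if the wrist force passes 120 N, or if a joint passes its speed limit or range.

### The arm

A 7-joint arm with a two-finger parallel gripper is mounted at the origin on the work surface. World frame = base frame: x ahead of the robot, y to its left, z up, the work surface at z = 0. Lengths are in m, angles in rad, forces in N, time in s.
With the tool pointing down it reaches from about 0.4 to 0.875 m from the base axis. Payload 6.5 kg.
Tool frame: the origin (TCP) lies midway between the tips of the shut fingers; the grasp point (between the pads) lies ctrl.tcp_to_grasp behind it (ctrl.tcp_to_grasp is the distance from the TCP to the grasp point, in m); z points along the fingers, y is the line along which they close (so a half turn about z gives the same grasp; the last joint's range is limited). The gripper opens to 88 mm and grips with 3 to 60 N. Pads are 18 mm wide; open, the fingers measure 123 mm over their backs; the gripper's body (75 mm by 187 mm) begins 45 mm behind the grasp point.
Start: joints at [1.068, 0.536, -0.004, 1.538, 0.003, 1.067, -0.071], TCP at [0.275, -0.589, 0.239] pointing down, gripper open.
Joint ranges: [-2.7, 2.7], [-0.37, 2.16], [-1.27, 1.26], [0.24, 2.4], [-1.31, 4.45], [0.19, 1.91], [-2.76, 2.76]. Speed limits (rad/s): [2.39, 2.39, 3.14, 3.14, 3.14, 3.14, 3.14].

### API

Orientations are given as a 3x3 rotation matrix whose columns are the frame's x, y, z axes.
In Python, from station import status, vision, workorder, ctrl gives the robot as it stands.
- The arm moves only by the tool carry_out, never from a script. Its arguments are lists of equal length, an entry for each row: "delta_rot": the turn, a rotation vector about the tool's x, y, z in degrees, a list of three; "xyz": the shift along the tool's x, y, z in mm, a list of three; "grip": the gripper's target within -1 to 1 (fully open at 1, half-way at 0, shut at -1). A call has 1 to 8 rows; each row shifts and turns the commanded pose from where the row before left it, along the tool's axes as they then stand; what a row does not reach is not made up. A row lasts 1/10 s, in which the tool goes at most 50 mm and 8.59 degrees, less where a joint would pass 70% of its speed; a pose out of reach is approached as far as the arm can. A call with a gripper value outside its range is refused whole. The fingers move at their own pace and stop on an object; "grip_force" is the grip in N (left out, the last holds). Time passes only in rows, so rows that do not move let the fingers close. It gives the time, the measured TCP pose, the force, the opening and the grip force at its end, in the units of the state.
- status.get_state(): the state, without advancing time (a new reading comes with each control period).
- vision.read_camera(name): name is "scene" or "top"; returns a dict with "pixels" (420x560x3 uint8, blue, green, red), "mtx" (3x3 intrinsics, pixels), "rvec" (rotation vector, rad) and "tvec" (3), from world to camera coordinates, as OpenCV has them. Camera axes: x right, y down, z forward; pixel columns grow to the right and rows downward; lengths in m; the calibration is good to about 2 mm. A picture is of the moment at which its call begins. There is no depth.
- workorder.close_job(): hands the job in; it is judged then, once.
The state is a dict: "t": time; "qpos": joint angles; "dq": joint speeds; "tau": joint torques, N m; "ee_pos": TCP position; "tool_rot": TCP orientation; "contact_force": force on the tool from outside, world axes, zero at the start; "wrist_torque": the same for the moment, N m; "grip_width": opening from 0.0 (shut) to 1.0 (fully open); "grasp_force": force on a finger pad.
Only numpy, scipy, OpenCV 4.12 (cv2) and the standard library are available. Lean on these libraries where they do the work, as an engineer would, in place of code of your own. Each camera call takes 0.05 s, during which the arm holds its last target. There are 200 camera calls.

## Working session

There is one attempt and no reset: what is moved stays moved. The work goes in short steps, Python scripts to look and compute and a tool call to move; the robot and the scene stay as the last step left them, time stands still between calls to the robot, and variables do not carry over. Pictures are saved under pics/ and viewed, at most 10 in all, crops included, and the job is handed in when it is done.

Besides the shell and the picture viewer there is one more tool, called after ">>>" by a JSON object that holds its "op" and its "data", one argument or row to a line. carry_out: Moves the arm, as the interface text tells. Its arguments: {"type":"object","properties":{"delta_rot":{"type":"array","items":{"type":"array","items":{"type":"number"}}},"xyz":{"type":"array","items":{"type":"array","items":{"type":"number"}}},"grip":{"type":"array","items":{"type":"number"}},"grip_force":{"type":"number"}},"required":["delta_rot","xyz","grip"]}

```bash
ls; mkdir -p pics; python3 - <<'E'
from station import status, vision, ctrl
import cv2
print(status.get_state()); print(ctrl.tcp_to_grasp)
for n in("scene","top"):
    c=vision.read_camera(n); cv2.imwrite(f"pics/{n}0.png",c["pixels"]); print(n,c["mtx"].tolist(),c["rvec"],c["tvec"])
E
```

```text
pics
{'t': 0.0, 'qpos': array([ 1.06782345,  0.53719526, -0.00444454,  1.53884825,  0.00255705,
        1.06729918, -0.07119417]), 'dq': array([ 0.00091223,  0.00137999,  0.00037084, -0.00099743, -0.00278277,
       -0.00046304, -0.00112105]), 'tau': array([ 4.78198763e-04, -5.70977390e+01,  9.90906246e-01, -2.51601559e+01,
       -5.61751099e-02,  1.79943675e-02,  1.41278997e-04]), 'ee_pos': array([ 0.27470205, -0.58842568,  0.23782986]), 'tool_rot': array([[ 9.06095220e-01,  4.23073026e-01, -8.16330231e-04],
       [ 4.23073805e-01, -9.06093913e-01,  1.54188001e-03],
       [-8.73440125e-05, -1.74245804e-03, -9.99998478e-01]]), 'contact_force': array([-0.15819844,  0.79214714, -0.22185099]), 'wrist_torque': array([ 0.0046738 ,  0.02372553, -0.05564294]), 'grasp_force': 0.0, 'grip_width': 1.0000697815113049}
0.0187
scene [[425.13682471939865, 0.0, 281.3811593637221], [0.0, 425.13682471939865, 208.41276778794668], [0.0, 0.0, 1.0]] [ 1.60156614  2.00340154 -0.75437586] [ 0.11832092 -0.3261721   1.63173785]
top [[489.34715687953656, 0.0, 276.01608597977656], [0.0, 489.34715687953656, 203.35021028680467], [0.0, 0.0, 1.0]] [ 2.19158343 -2.19807041  0.09780853] [-0.0188934   0.53168498  1.50315459]
```

View pics/top0.png

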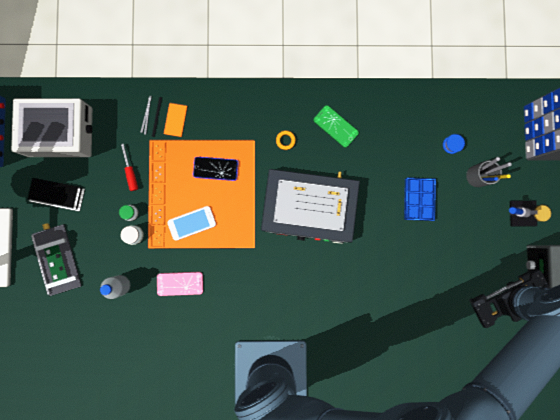

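View pics/scene0.png

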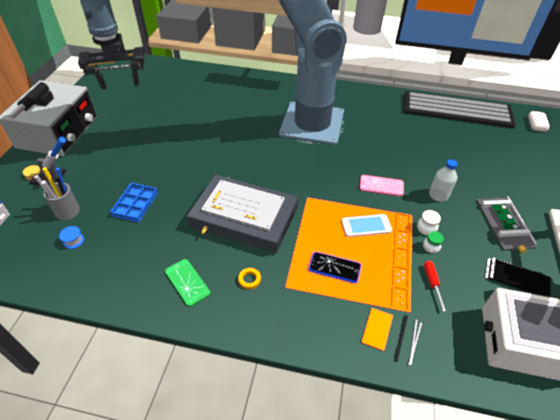

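Look-alikes in the top view: the black cracked phone on the mat (216,168), the white/silver one (191,222), green (336,126), pink (180,284) and a black device off the mat (56,194). I choose (216,168) and check it in a close crop alongside the separator.

```bash
cat > h.py <<'E'
import numpy as np, cv2
from station import status, vision
def pose(c):
    R=cv2.Rodrigues(np.array(c["rvec"]))[0]; return R,np.array(c["tvec"]).reshape(3)
def unproj(c,uv,z):
    R,t=pose(c); K=c["mtx"]; uv=np.atleast_2d(uv).astype(float)
    d=(np.c_[uv,np.ones(len(uv))]@np.linalg.inv(K).T)@R; o=-R.T@t
    return o+d*((z-o[2])/d[:,2])[:,None]
def proj(c,P):
    return cv2.projectPoints(np.atleast_2d(P).astype(float),np.array(c["rvec"]),np.array(c["tvec"]),c["mtx"],None)[0][:,0]
E
python3 - <<'E'
import cv2
im=cv2.imread("pics/top0.png")
a=cv2.resize(im[145:255,185:370],None,fx=4.2,fy=4.2,interpolation=cv2.INTER_CUBIC)
cv2.imwrite("pics/crop0.png",a); print(a.shape)
E
```

```text
(462, 777, 3)
```

View pics/crop0.png

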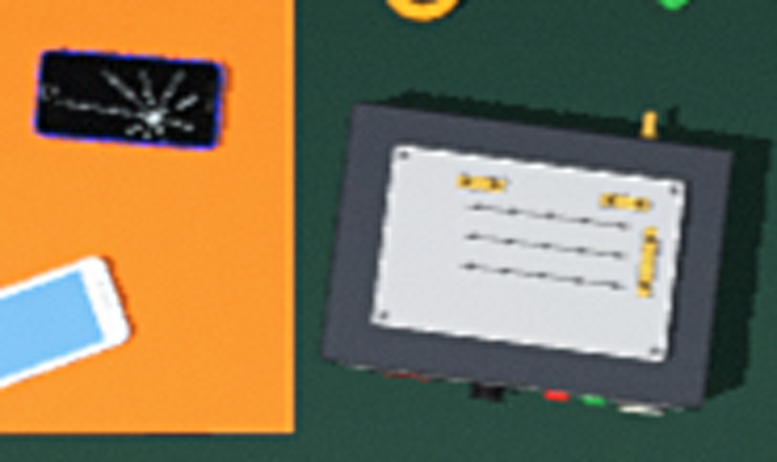

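The crop shows the blue-framed black cracked phone at crop (38–222, 50–150), home button at left and earpiece at right (world −y). The plate's corners are near crop (395,147), (685,180), (663,360) and (373,323), with the stops on its +x side and right end. Next I measure both.

```bash
cat >> h.py <<'E'
def big(m):
    n,l,s,_=cv2.connectedComponentsWithStats(m.astype(np.uint8)); 
    return (l==1+np.argmax(s[1:,4])).astype(np.uint8)
def rect(c,m,z):
    """metric min-area rectangle of a mask on plane z: centre, sides, yaw of long side from world y"""
    m=cv2.resize(m*255,None,fx=4,fy=4,interpolation=cv2.INTER_CUBIC)>127
    cs=max(cv2.findContours(m.astype(np.uint8),cv2.RETR_EXTERNAL,cv2.CHAIN_APPROX_NONE)[0],key=len)[:,0]
    P=unproj(c,(cs+.5)/4-.5,z)[:,:2].astype(np.float32)
    ce,wh,_=r=cv2.minAreaRect(P); b=cv2.boxPoints(r); e=[b[1]-b[0],b[2]-b[1]]
    L=max(e,key=np.linalg.norm); L=L*np.sign(L[1])
    M=cv2.moments(P*1000); cen=np.array([M["m10"],M["m01"]])/M["m00"]
    return np.round(np.array(ce)*1000,1),np.round(cen,1),np.round(np.array(wh)*1000,1),round(float(np.arctan2(-L[0],L[1])),4)
def win(s,P,c,r):
    uv=proj(c,P)[0]; k=np.zeros(s.shape[:2],bool); u,v=uv.round().astype(int); k[v-r:v+r,u-r:u+r]=1; return k
E
python3 - <<'E'
from h import *
guess=unproj(vision.read_camera("top"),[[216,168],[310,205]],.01)
for n in("top","scene"):
    c=vision.read_camera(n); im=c["pixels"].astype(int); B,G,R=im[...,0],im[...,1],im[...,2]
    notor=~((R>150)&(B<110))
    m=big(notor&win(im,guess[0],c,32)) ; 
    # fill
    ph=cv2.morphologyEx(m,cv2.MORPH_CLOSE,np.ones((5,5)))
    pl=((im.min(2)>150)|((R>150)&(B<140)))&win(im,guess[1],c,60); pl=big(pl)
    print(n,"phone",m.sum(),rect(c,ph,.009),"plate",pl.sum(),rect(c,pl,.07))
    if n=="top":
        st=((R-B)>60)&(pl>0); l=cv2.connectedComponentsWithStats(st.astype(np.uint8))
        print([(s[4],unproj(c,q,.075)[0].round(4)) for s,q in zip(l[2][1:],l[3][1:]) if s[4]>8])
E
```

```text
top phone 966 (array([643.1, 170.6]), array([643.1, 170.4]), array([144.2,  70.8]), -0.0781) plate 2942 (array([ 523.4, -123. ]), array([ 523.4, -123.1]), array([213.1, 131.7]), -0.1318)
[(np.int32(30), array([ 0.5729, -0.089 ,  0.075 ])), (np.int32(27), array([ 0.5598, -0.1923,  0.075 ])), (np.int32(44), array([ 0.5148, -0.2074,  0.075 ]))]
scene phone 1108 (array([641.8, 170.7]), array([642.2, 170.9]), array([145.6,  77.9]), -0.0773) plate 2433 (array([ 522.6, -123.3]), array([ 522.9, -123. ]), array([216.6, 137.7]), -0.1321)
```

```bash
cat >> h.py <<'E'
from scipy.spatial.transform import Rotation as Ro
def plan(xyz,psi):
    s=status.get_state(); c,n=np.cos(psi),np.sin(psi)
    Rt=np.array([[-n,c,0],[c,n,0],[0,0,-1]]); Rn=s["tool_rot"]
    print("t",round(s["t"],2),"rot deg",Ro.from_matrix(Rn.T@Rt).as_rotvec(degrees=True).round(2),
     "shift mm after turn",(Rt.T@(np.array(xyz)-s["ee_pos"])*1000).round(1),"F",s["contact_force"].round(1),"w",round(s["grip_width"],3),"gf",round(s["grasp_force"],1),"pos",s["ee_pos"].round(4))
E
python3 -c "
from h import *
plan([.643,.1706,.15],-.078)"
```

```text
t 0.25 rot deg [-4.00e-02 -2.00e-02 -6.05e+01] shift mm after turn [785.7 307.9  88.3] F [0.6 0.  0.2] w 1.001 gf 0.0 pos [ 0.2748 -0.5887  0.2383]
```

>>> {"op": "carry_out", "data": {
  "delta_rot": [
    [0,0,-7.56],
    [0,0,-7.56],
    [0,0,-7.56],
    [0,0,-7.56],
    [0,0,-7.56],
    [0,0,-7.56],
    [0,0,-7.56],
    [0,0,-7.56]
  ],
  "xyz": [
    [0,0,0],
    [0,0,0],
    [0,0,0],
    [0,0,0],
    [0,0,0],
    [0,0,0],
    [0,0,0],
    [0,0,0]
  ],
  "grip": [1,1,1,1,1,1,1,1]
}}

```text
t: 1.05
ee_pos: [0.2749, -0.5889, 0.2386]
tool_rot: [[0.073, 0.997, -0.0], [0.997, -0.073, 0.0], [0.0, -0.0, -1.0]]
contact_force: [-0.0, -0.3, 0.7]
grip_width: 0.998
grasp_force: 0.0
```

>>> {"op": "carry_out", "data": {
  "delta_rot": [
    [0,0,0],
    [0,0,0],
    [0,0,0],
    [0,0,0],
    [0,0,0],
    [0,0,0],
    [0,0,0],
    [0,0,0]
  ],
  "xyz": [
    [37,14.5,0],
    [37,14.5,0],
    [37,14.5,0],
    [37,14.5,0],
    [37,14.5,0],
    [37,14.5,0],
    [37,14.5,0],
    [37,14.5,0]
  ],
  "grip": [1,1,1,1,1,1,1,1]
}}

```text
t: 1.85
ee_pos: [0.4142, -0.3015, 0.2388]
tool_rot: [[0.078, 0.997, 0.0], [0.997, -0.078, -0.0], [-0.0, 0.0, -1.0]]
contact_force: [0.7, -0.4, -0.3]
grip_width: 1.0
grasp_force: 0.0
```

>>> {"op": "carry_out", "data": {
  "delta_rot": [
    [0,0,0],
    [0,0,0],
    [0,0,0],
    [0,0,0],
    [0,0,0],
    [0,0,0],
    [0,0,0],
    [0,0,0]
  ],
  "xyz": [
    [37,14.5,0],
    [37,14.5,0],
    [37,14.5,0],
    [37,14.5,0],
    [37,14.5,0],
    [37,14.5,0],
    [37,14.5,0],
    [37,14.5,0]
  ],
  "grip": [1,1,1,1,1,1,1,1]
}}

```text
t: 2.65
ee_pos: [0.5531, -0.0156, 0.2387]
tool_rot: [[0.079, 0.997, 0.0], [0.997, -0.079, -0.0], [-0.0, 0.0, -1.0]]
contact_force: [0.5, -0.7, -0.3]
grip_width: 1.003
grasp_force: 0.0
```

```bash
python3 -c "
from h import *
plan([.643,.1706,.08],-.078)"
```

```text
t 2.65 rot deg [ 0.01  0.02 -0.04] shift mm after turn [192.6  75.1 158.7] F [ 0.5 -0.7 -0.3] w 1.003 gf 0.0 pos [ 0.5531 -0.0156  0.2387]
```

>>> {"op": "carry_out", "data": {
  "delta_rot": [
    [0,0,0],
    [0,0,0],
    [0,0,0],
    [0,0,0],
    [0,0,0],
    [0,0,0],
    [0,0,0],
    [0,0,0]
  ],
  "xyz": [
    [32,12.5,15],
    [32,12.5,15],
    [32,12.5,15],
    [32,12.5,15],
    [32,12.5,15],
    [33,13,15],
    [0,0,35],
    [0,0,33]
  ],
  "grip": [1,1,1,1,1,1,1,1]
}}

```text
t: 3.45
ee_pos: [0.6433, 0.1713, 0.0797]
tool_rot: [[0.076, 0.997, 0.001], [0.997, -0.076, 0.001], [0.001, 0.001, -1.0]]
contact_force: [-0.3, -0.5, -0.2]
grip_width: 0.998
grasp_force: 0.0
```

```bash
python3 - <<'E'
from h import *
plan([.643,.1706,.005],-.078)
c=vision.read_camera("scene"); u,v=proj(c,[.643,.17,.03])[0].astype(int)
cv2.imwrite("pics/s1.png",cv2.resize(c["pixels"][v-70:v+60,u-80:u+80],None,fx=4,fy=4,interpolation=cv2.INTER_CUBIC))
E
```

```text
t 3.45 rot deg [ 0.05 -0.05  0.09] shift mm after turn [-0.7 -0.3 74.7] F [-0.3 -0.5 -0.2] w 0.998 gf 0.0 pos [0.6433 0.1713 0.0797]
```

View pics/s1.png

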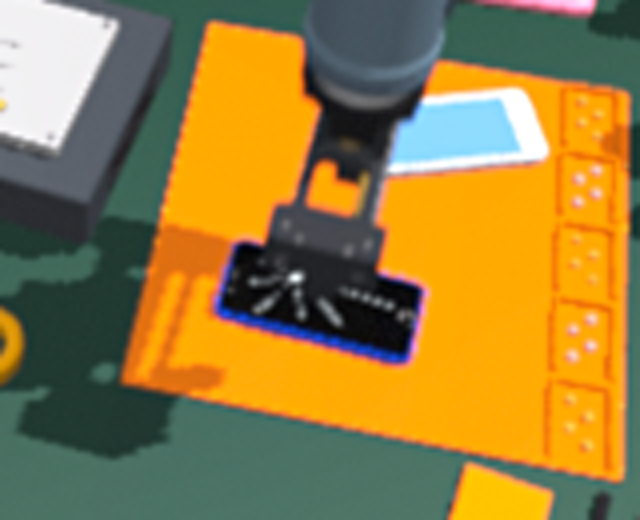

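The gripper is centred over the phone's middle (crop ~(325,240), phone spanning (218–425, 240–362)), with the white phone clear at (470,130). I descend and grip.

>>> {"op": "carry_out", "data": {
  "delta_rot": [
    [0,0,0],
    [0,0,0],
    [0,0,0],
    [0,0,0],
    [0,0,0],
    [0,0,0]
  ],
  "xyz": [
    [-0.5,0,20],
    [0,0,20],
    [0,0,15],
    [0,0,10],
    [0,0,6],
    [0,0,3]
  ],
  "grip": [1,1,1,1,1,1]
}}

```text
t: 4.1
ee_pos: [0.6431, 0.169, 0.0067]
tool_rot: [[0.078, 0.997, 0.0], [0.997, -0.078, 0.0], [0.0, 0.0, -1.0]]
contact_force: [0.4, -0.3, 0.1]
grip_width: 1.001
grasp_force: 0.0
```

>>> {"op": "carry_out", "data": {
  "delta_rot": [
    [0,0,0],
    [0,0,0],
    [0,0,0],
    [0,0,0],
    [0,0,0],
    [0,0,0],
    [0,0,0],
    [0,0,0]
  ],
  "xyz": [
    [0,0,0],
    [0,0,0],
    [0,0,0],
    [0,0,0],
    [0,0,0],
    [0,0,0],
    [0,0,0],
    [0,0,0]
  ],
  "grip": [0.4,0.3,0.3,0.3,0.3,0.3,0.3,0.3],
  "grip_force": 20
}}

```text
t: 4.9
ee_pos: [0.6434, 0.1692, 0.0073]
tool_rot: [[0.078, 0.997, 0.001], [0.997, -0.078, 0.0], [0.0, 0.001, -1.0]]
contact_force: [0.3, -0.8, 6.4]
grip_width: 0.751
grasp_force: 20.0
```

>>> {"op": "carry_out", "data": {
  "delta_rot": [
    [0,0,0],
    [0,0,0],
    [0,0,0],
    [0,0,0]
  ],
  "xyz": [
    [0,0,0],
    [0,0,0],
    [0,0,1],
    [0,0,0]
  ],
  "grip": [0.8,0.8,0.8,0.8]
}}

```text
t: 5.3
ee_pos: [0.6426, 0.1689, 0.0052]
tool_rot: [[0.078, 0.997, -0.001], [0.997, -0.078, -0.0], [-0.0, -0.001, -1.0]]
contact_force: [0.5, -0.6, -0.2]
grip_width: 0.902
grasp_force: 0.0
```

```bash
python3 - <<'E'
from h import *
plan([.643,.1706,.005],-.078)
E
```

```text
t 5.3 rot deg [-0.04  0.02 -0.02] shift mm after turn [1.7 0.3 0.2] F [ 0.5 -0.6 -0.2] w 0.902 gf 0.0 pos [0.6426 0.1689 0.0052]
```

>>> {"op": "carry_out", "data": {
  "delta_rot": [
    [0,0,0],
    [0,0,0],
    [0,0,0],
    [0,0,0],
    [0,0,0],
    [0,0,0]
  ],
  "xyz": [
    [1.5,0,0.7],
    [0,0,0],
    [0,0,0],
    [0,0,0],
    [0,0,0],
    [0,0,0]
  ],
  "grip": [0.8,0.3,0.3,0.3,0.3,0.3],
  "grip_force": 20
}}

```text
t: 5.9
ee_pos: [0.643, 0.1705, 0.0049]
tool_rot: [[0.078, 0.997, -0.0], [0.997, -0.078, -0.0], [-0.0, -0.0, -1.0]]
contact_force: [0.1, 0.9, -0.7]
grip_width: 0.755
grasp_force: 20.0
```

>>> {"op": "carry_out", "data": {
  "delta_rot": [
    [0,0,0],
    [0,0,0],
    [0,0,0],
    [0,0,0],
    [0,0,0],
    [0,0,0],
    [0,0,0],
    [0,0,0]
  ],
  "xyz": [
    [0,0,-3],
    [0,0,-7],
    [0,0,-15],
    [0,0,-25],
    [0,0,-25],
    [0,0,-25],
    [0,0,-20],
    [0,0,-5]
  ],
  "grip": [0.3,0.3,0.3,0.3,0.3,0.3,0.3,0.3]
}}

```text
t: 6.7
ee_pos: [0.6449, 0.1712, 0.1339]
tool_rot: [[0.078, 0.997, 0.005], [0.997, -0.078, 0.002], [0.002, 0.005, -1.0]]
contact_force: [0.6, 0.7, -1.3]
grip_width: 0.754
grasp_force: 20.0
```

```bash
python3 - <<'E'
from h import *
plan([.5282,-.1349,.13],-.132)
c=vision.read_camera("scene"); u,v=proj(c,[.643,.17,.1])[0].astype(int)
cv2.imwrite("pics/s2.png",cv2.resize(c["pixels"][v-60:v+90,u-90:u+90],None,fx=4,fy=4,interpolation=cv2.INTER_CUBIC))
E
```

```text
t 6.7 rot deg [ 0.29 -0.12  3.06] shift mm after turn [-318.8  -75.3    3.9] F [ 0.6  0.7 -1.3] w 0.754 gf 20.0 pos [0.6449 0.1712 0.1339]
```

View pics/s2.png

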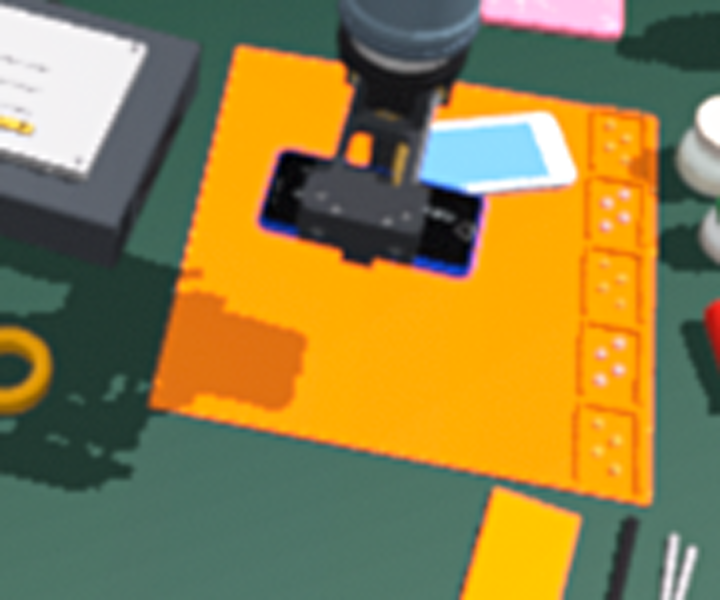

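The phone is lifted level at crop (260–485, 150–278), gripped at mid-length. Now I carry it over the plate, slightly inboard of the corner.

```bash
python3 -c "
from h import *
plan([.524,-.1283,.1],-.132)"
```

```text
t 6.75 rot deg [ 0.23 -0.09  3.06] shift mm after turn [-312.6  -80.    33.1] F [-0.1  0.6 -0.6] w 0.762 gf 20.0 pos [0.6445 0.171  0.1331]
```

>>> {"op": "carry_out", "data": {
  "delta_rot": [
    [0,0,3.1],
    [0,0,0],
    [0,0,0],
    [0,0,0],
    [0,0,0],
    [0,0,0],
    [0,0,0],
    [0,0,0]
  ],
  "xyz": [
    [0,0,0],
    [-15,-4,0],
    [-25,-6.4,0],
    [-30,-7.7,0],
    [-30,-7.7,0],
    [-30,-7.7,0],
    [-30,-7.7,0],
    [-30,-7.7,0]
  ],
  "grip": [0.3,0.3,0.3,0.3,0.3,0.3,0.3,0.3]
}}

```text
t: 7.55
ee_pos: [0.5676, -0.0138, 0.1292]
tool_rot: [[0.131, 0.991, -0.002], [0.991, -0.131, -0.001], [-0.001, -0.002, -1.0]]
contact_force: [0.0, -0.2, -1.3]
grip_width: 0.757
grasp_force: 20.0
```

>>> {"op": "carry_out", "data": {
  "delta_rot": [
    [0,0,0],
    [0,0,0],
    [0,0,0],
    [0,0,0],
    [0,0,0],
    [0,0,0],
    [0,0,0],
    [0,0,0]
  ],
  "xyz": [
    [-30,-7.7,0],
    [-30,-7.7,0],
    [-27,-7,4],
    [-20,-5,5],
    [-10,-2.6,6],
    [-5,0,6],
    [0,0,5],
    [0,0,0]
  ],
  "grip": [0.3,0.3,0.3,0.3,0.3,0.3,0.3,0.3]
}}

```text
t: 8.35
ee_pos: [0.5235, -0.127, 0.1032]
tool_rot: [[0.13, 0.991, -0.001], [0.991, -0.13, 0.001], [0.001, -0.001, -1.0]]
contact_force: [-0.8, 0.4, -1.8]
grip_width: 0.753
grasp_force: 20.0
```

```bash
python3 - <<'E'
from h import *
plan([.524,-.1283,.074],-.132)
c=vision.read_camera("scene"); u,v=proj(c,[.524,-.128,.09])[0].astype(int)
cv2.imwrite("pics/s3.png",cv2.resize(c["pixels"][v-60:v+70,u-90:u+90],None,fx=4,fy=4,interpolation=cv2.INTER_CUBIC))
E
```

```text
t 8.35 rot deg [-0.07 -0.05  0.07] shift mm after turn [-1.3  0.7 29.2] F [-0.8  0.4 -1.8] w 0.753 gf 20.0 pos [ 0.5235 -0.127   0.1032]
```

View pics/s3.png

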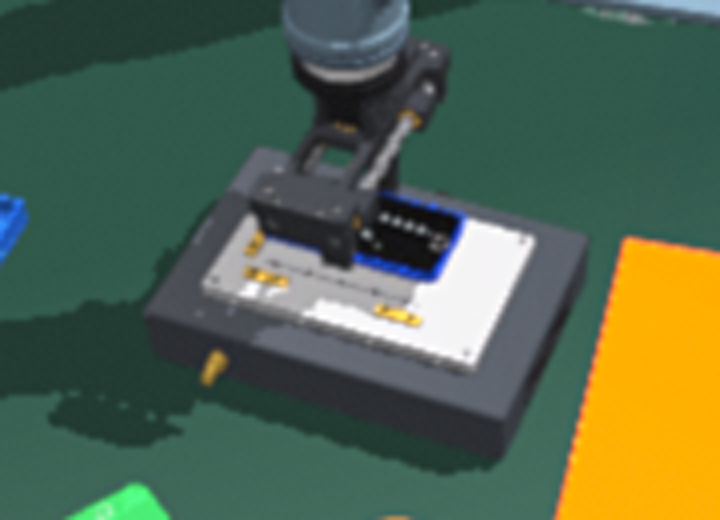

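The held phone is level above the plate, the finger in line with the gap between the two side-stop bars (crop (268,277) and (398,315)). I lower it.

>>> {"op": "carry_out", "data": {
  "delta_rot": [
    [0,0,0],
    [0,0,0],
    [0,0,0],
    [0,0,0],
    [0,0,0],
    [0,0,0],
    [0,0,0],
    [0,0,0]
  ],
  "xyz": [
    [-1,0.5,6],
    [0,0,8],
    [0,0,6],
    [0,0,4],
    [0,0,3],
    [0,0,2],
    [0,0,1],
    [0,0,0]
  ],
  "grip": [0.3,0.3,0.3,0.3,0.3,0.3,0.3,0.3]
}}

```text
t: 9.2
ee_pos: [0.524, -0.1294, 0.074]
tool_rot: [[0.132, 0.991, -0.0], [0.991, -0.132, -0.0], [-0.0, -0.0, -1.0]]
contact_force: [-0.4, 0.3, -1.4]
grip_width: 0.754
grasp_force: 20.0
```

>>> {"op": "carry_out", "data": {
  "delta_rot": [
    [0,0,0],
    [0,0,0],
    [0,0,0],
    [0,0,0]
  ],
  "xyz": [
    [0,0,0.5],
    [0,0,0.5],
    [0,0,0],
    [0,0,0]
  ],
  "grip": [0.3,0.3,0.3,0.3]
}}

```text
t: 9.6
ee_pos: [0.524, -0.1294, 0.0731]
tool_rot: [[0.132, 0.991, 0.0], [0.991, -0.132, -0.0], [-0.0, 0.0, -1.0]]
contact_force: [0.5, 0.4, -1.1]
grip_width: 0.752
grasp_force: 20.0
```

>>> {"op": "carry_out", "data": {
  "delta_rot": [
    [0,0,0],
    [0,0,0],
    [0,0,0]
  ],
  "xyz": [
    [0,0,0.7],
    [0,0,0],
    [0,0,0]
  ],
  "grip": [0.3,0.3,0.3]
}}

```text
t: 9.9
ee_pos: [0.524, -0.1294, 0.0723]
tool_rot: [[0.132, 0.991, -0.0], [0.991, -0.132, 0.0], [0.0, -0.0, -1.0]]
contact_force: [-0.6, -0.3, -0.8]
grip_width: 0.758
grasp_force: 20.0
```

>>> {"op": "carry_out", "data": {
  "delta_rot": [
    [0,0,0],
    [0,0,0],
    [0,0,0]
  ],
  "xyz": [
    [0,0,0.5],
    [0,0,0],
    [0,0,0]
  ],
  "grip": [0.3,0.3,0.3]
}}

```text
t: 10.2
ee_pos: [0.5241, -0.1293, 0.0719]
tool_rot: [[0.132, 0.991, 0.0], [0.991, -0.132, -0.0], [-0.0, 0.0, -1.0]]
contact_force: [-0.4, -0.9, -0.3]
grip_width: 0.75
grasp_force: 20.0
```

>>> {"op": "carry_out", "data": {
  "delta_rot": [
    [0,0,0],
    [0,0,0],
    [0,0,0]
  ],
  "xyz": [
    [0,0,0.5],
    [0,0,0],
    [0,0,0]
  ],
  "grip": [0.3,0.3,0.3]
}}

```text
t: 10.5
ee_pos: [0.5241, -0.1294, 0.0718]
tool_rot: [[0.132, 0.991, -0.0], [0.991, -0.132, -0.0], [-0.0, 0.0, -1.0]]
contact_force: [-1.8, 0.3, 6.5]
grip_width: 0.757
grasp_force: 20.0
```

The phone is resting on the plate. I release briefly so it settles flat, regrip lightly, then slide it towards the corner.

>>> {"op": "carry_out", "data": {
  "delta_rot": [
    [0,0,0],
    [0,0,0],
    [0,0,0],
    [0,0,0],
    [0,0,0],
    [0,0,0],
    [0,0,0],
    [0,0,0]
  ],
  "xyz": [
    [0,0,-0.4],
    [0,0,0],
    [0,0,0],
    [0,0,0.2],
    [0,0,0],
    [0,0,0],
    [0,0,0],
    [0,0,0]
  ],
  "grip": [0.6,0.6,0.6,0.6,0.3,0.3,0.3,0.3],
  "grip_force": 10
}}

```text
t: 11.3
ee_pos: [0.5239, -0.1293, 0.0714]
tool_rot: [[0.132, 0.991, -0.0], [0.991, -0.132, 0.0], [0.0, -0.0, -1.0]]
contact_force: [0.2, 0.2, -0.7]
grip_width: 0.756
grasp_force: 10.0
```

>>> {"op": "carry_out", "data": {
  "delta_rot": [
    [0,0,0],
    [0,0,0],
    [0,0,0],
    [0,0,0],
    [0,0,0],
    [0,0,0]
  ],
  "xyz": [
    [-1,0,0],
    [-1,0,0],
    [-1,0,0],
    [-0.5,0,0],
    [0,0,0],
    [0,0,0]
  ],
  "grip": [0.3,0.3,0.3,0.3,0.3,0.3]
}}

```text
t: 11.9
ee_pos: [0.5235, -0.1328, 0.0715]
tool_rot: [[0.132, 0.991, -0.0], [0.991, -0.132, 0.0], [0.0, -0.0, -1.0]]
contact_force: [-0.1, -0.3, -0.8]
grip_width: 0.763
grasp_force: 10.0
```

Next is the end stop, in small steps.

>>> {"op": "carry_out", "data": {
  "delta_rot": [
    [0,0,0],
    [0,0,0],
    [0,0,0],
    [0,0,0]
  ],
  "xyz": [
    [-0.5,0,0],
    [-0.5,0,0],
    [0,0,0],
    [0,0,0]
  ],
  "grip": [0.3,0.3,0.3,0.3]
}}

```text
t: 12.3
ee_pos: [0.5234, -0.1338, 0.0715]
tool_rot: [[0.132, 0.991, -0.0], [0.991, -0.132, -0.0], [-0.0, -0.0, -1.0]]
contact_force: [0.7, 0.6, -0.7]
grip_width: 0.758
grasp_force: 10.0
```

>>> {"op": "carry_out", "data": {
  "delta_rot": [
    [0,0,0],
    [0,0,0],
    [0,0,0],
    [0,0,0]
  ],
  "xyz": [
    [-0.4,0,0],
    [-0.2,0,0],
    [0,0,0],
    [0,0,0]
  ],
  "grip": [0.3,0.3,0.3,0.3]
}}

```text
t: 12.7
ee_pos: [0.5234, -0.1342, 0.0715]
tool_rot: [[0.132, 0.991, 0.0], [0.991, -0.132, 0.0], [0.0, -0.0, -1.0]]
contact_force: [-0.1, 1.1, -2.3]
grip_width: 0.758
grasp_force: 10.0
```

>>> {"op": "carry_out", "data": {
  "delta_rot": [
    [0,0,0],
    [0,0,0],
    [0,0,0],
    [0,0,0],
    [0,0,0],
    [0,0,0]
  ],
  "xyz": [
    [0,1,0],
    [0,1,0],
    [0,1,0],
    [0,0.5,0],
    [0,0,0],
    [0,0,0]
  ],
  "grip": [0.3,0.3,0.3,0.3,0.3,0.3]
}}

```text
t: 13.3
ee_pos: [0.5269, -0.1347, 0.0715]
tool_rot: [[0.132, 0.991, 0.0], [0.991, -0.132, 0.0], [0.0, 0.0, -1.0]]
contact_force: [0.8, 3.3, -1.2]
grip_width: 0.757
grasp_force: 10.0
```

>>> {"op": "carry_out", "data": {
  "delta_rot": [
    [0,0,0],
    [0,0,0],
    [0,0,0],
    [0,0,0]
  ],
  "xyz": [
    [0,0.4,0],
    [0,0.4,0],
    [0,0,0],
    [0,0,0]
  ],
  "grip": [0.3,0.3,0.3,0.3]
}}

```text
t: 13.7
ee_pos: [0.5276, -0.1348, 0.0715]
tool_rot: [[0.132, 0.991, -0.0], [0.991, -0.132, 0.0], [0.0, -0.0, -1.0]]
contact_force: [0.1, 2.4, -1.7]
grip_width: 0.754
grasp_force: 10.0
```

>>> {"op": "carry_out", "data": {
  "delta_rot": [
    [0,0,0],
    [0,0,0],
    [0,0,0],
    [0,0,0]
  ],
  "xyz": [
    [0,0.3,0],
    [0,0.2,0],
    [0,0,0],
    [0,0,0]
  ],
  "grip": [0.3,0.3,0.3,0.3]
}}

```text
t: 14.1
ee_pos: [0.5281, -0.1348, 0.0715]
tool_rot: [[0.132, 0.991, -0.0], [0.991, -0.132, 0.0], [0.0, -0.0, -1.0]]
contact_force: [-1.1, 4.4, -2.2]
grip_width: 0.76
grasp_force: 10.0
```

>>> {"op": "carry_out", "data": {
  "delta_rot": [
    [0,0,0],
    [0,0,0],
    [0,0,0],
    [0,0,0]
  ],
  "xyz": [
    [0,0.3,0],
    [0,0.2,0],
    [0,0,0],
    [0,0,0]
  ],
  "grip": [0.3,0.3,0.3,0.3]
}}

```text
t: 14.5
ee_pos: [0.5286, -0.135, 0.0715]
tool_rot: [[0.132, 0.991, -0.0], [0.991, -0.132, 0.0], [0.0, -0.0, -1.0]]
contact_force: [-1.1, 4.8, -1.6]
grip_width: 0.76
grasp_force: 10.0
```

>>> {"op": "carry_out", "data": {
  "delta_rot": [
    [0,0,0],
    [0,0,0],
    [0,0,0],
    [0,0,0]
  ],
  "xyz": [
    [0,0.3,0],
    [0,0,0],
    [0,0,0],
    [0,0,0]
  ],
  "grip": [0.3,0.3,0.3,0.3]
}}

```text
t: 14.9
ee_pos: [0.5287, -0.135, 0.0714]
tool_rot: [[0.132, 0.991, -0.0], [0.991, -0.132, 0.0], [0.0, -0.001, -1.0]]
contact_force: [-2.1, 4.5, -0.6]
grip_width: 0.756
grasp_force: 10.0
```

>>> {"op": "carry_out", "data": {
  "delta_rot": [
    [0,0,0],
    [0,0,0],
    [0,0,0],
    [0,0,0]
  ],
  "xyz": [
    [0,0.3,0],
    [0,0.2,0],
    [0,0,0],
    [0,0,0]
  ],
  "grip": [0.3,0.3,0.3,0.3]
}}

```text
t: 15.3
ee_pos: [0.5287, -0.135, 0.0714]
tool_rot: [[0.132, 0.991, -0.001], [0.991, -0.132, 0.0], [-0.0, -0.001, -1.0]]
contact_force: [-3.6, 5.4, 1.5]
grip_width: 0.757
grasp_force: 10.0
```

```bash
python3 - <<'E'
from h import *
plan([.5282,-.1349,.0715],-.132)
Rs=np.array([[np.cos(-.132),-np.sin(-.132)],[np.sin(-.132),np.cos(-.132)]])
f=[]
for i in range(6):
    c=vision.read_camera("top"); f.append(status.get_state()["contact_force"])
print("local F",(Rs.T@np.mean(f,0)[:2]).round(2))
im=c["pixels"].astype(int)
u,v=proj(c,[.5282,-.1349,.075])[0].astype(int)
a=c["pixels"][v-45:v+45,u-60:u+60]
c2=vision.read_camera("scene"); u,v=proj(c2,[.528,-.135,.075])[0].astype(int)
b=c2["pixels"][v-45:v+45,u-60:u+60]
cv2.imwrite("pics/p4.png",cv2.resize(np.vstack([a,b]),None,fx=3.3,fy=3.3,interpolation=cv2.INTER_CUBIC)[:600])
E
```

```text
t 15.3 rot deg [-0.08  0.   -0.01] shift mm after turn [ 0.  -0.5 -0.1] F [-3.6  5.4  1.5] w 0.757 gf 10.0 pos [ 0.5287 -0.135   0.0714]
local F [-3.44  4.4 ]
```

View pics/p4.png

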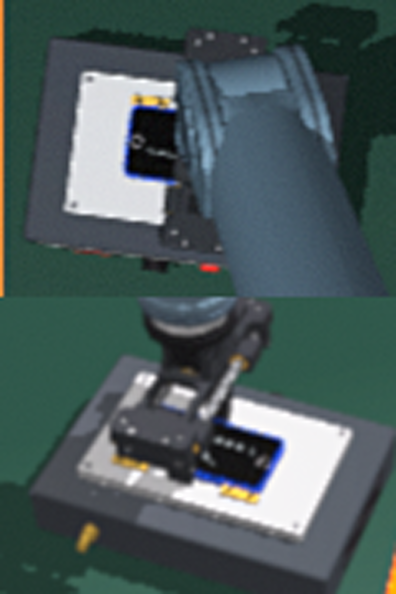

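Both views show the phone home: its blue edge lies along the side-stop bar at crop (150,103), and the earpiece end is in contact. I add a little side pressure and check that the load is even.

>>> {"op": "carry_out", "data": {
  "delta_rot": [
    [0,0,0],
    [0,0,0],
    [0,0,0],
    [0,0,0]
  ],
  "xyz": [
    [0,0.3,0],
    [-0.1,0.2,0],
    [0,0,0],
    [0,0,0]
  ],
  "grip": [0.3,0.3,0.3,0.3]
}}

```text
t: 16.05
ee_pos: [0.5287, -0.135, 0.0714]
tool_rot: [[0.132, 0.991, -0.002], [0.991, -0.132, 0.0], [-0.0, -0.002, -1.0]]
contact_force: [-4.6, 4.8, 2.7]
grip_width: 0.757
grasp_force: 10.0
```

```bash
python3 - <<'E'
from h import *
plan([.5282,-.1349,.0715],-.132)
Rs=np.array([[np.cos(-.132),-np.sin(-.132)],[np.sin(-.132),np.cos(-.132)]])
f=[];w=[];y=[]
for i in range(10):
    c=vision.read_camera("scene" if i%2 else "top"); s=status.get_state(); f.append(s["contact_force"]);w.append(s["wrist_torque"])
print("local F",(Rs.T@np.mean(f,0)[:2]).round(2),np.mean(f,0)[2].round(2),"T",np.mean(w,0).round(3),np.std(w,0).round(3),s["t"])
E
```

```text
t 16.05 rot deg [-0.14  0.01 -0.01] shift mm after turn [ 0.  -0.5 -0.1] F [-4.6  4.8  2.7] w 0.757 gf 10.0 pos [ 0.5287 -0.135   0.0714]
local F [-5.45  4.75] 2.2 T [1.125 0.78  0.029] [0.023 0.022 0.037] 16.55
```

The load is balanced (about 5 N on each stop, almost no yaw moment) and the arm is at rest at the home position.

```bash
python3 -c "
from station import workorder
print(workorder.close_job())"
```

```text
the job is handed in; nothing more can be done
None
```

I handed the job in with the blue phone lying screen up on the plate, earpiece end to the end stop, and the fingers still pressing it into the corner with about 5 N on each stop; the hand-in returned no verdict.

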